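Brace and uncap a tight glaze jar

ROBOT

A 6-joint arm with a two-finger parallel gripper is mounted at the origin on a cart in front of the work surface, level with it; the furniture and walls round the work are solid. World frame = base frame: x ahead of the robot, y to its left, z up, the work surface at z = 0. Lengths are in m, angles in rad, forces in N, time in s.
With the tool pointing down it reaches from about 0.25 to 0.8 m from the base axis. Payload 3.9 kg.
Tool frame: the origin (TCP) lies on the centre line of the jaws, within the pads' length; the fingertips stand 14 mm ahead of it and the grasp point (between the pads) lies 5 mm behind it; z points along the fingers, y is the line along which they close (so a half turn about z gives the same grasp; the last joint's range is limited). The gripper opens to 85 mm and grips with 20 to 120 N. Pads are 22 mm wide; open, the fingers measure 114 mm over their backs; the gripper's body (76 mm by 85 mm) begins 54 mm behind the grasp point. The pads swing forward as they close: fully open they stand 13 mm farther back than shut.
Start: joints at [-1.307, 0.26, -0.138, 1.173, 0, 1.571], TCP at [0.137, -0.507, 0.245] pointing down, gripper open.
Joint ranges: [-2.78, 2.78], [-0.83, 1.72], [-1.28, 1.37], [-1.9, 2.12], [-1.57, 1.48], [-3.14, 3.14]. Speed limits (rad/s): [2.57, 2.57, 3.14, 3.14, 3.14, 3.14].

INTERFACE

Orientations are given as [roll, pitch, yaw] about the fixed x, y, z axes, in that order (R = Rz(yaw) Ry(pitch) Rx(roll)).
In Python, from station import bot, cams, workorder gives the robot as it stands (bot), with the cameras (cams) and the job (workorder).
- The arm moves only by the tool hand_motion, called after "Emit:" by a JSON object that holds its "op" and its "data", one argument or row to a line. Schema: {"type":"object","properties":{"increments":{"type":"object","properties":{"offsets":{"type":"array","items":{"type":"array","items":{"type":"number"},"minItems":6,"maxItems":6},"minItems":1,"maxItems":8}},"additionalProperties":false,"required":["offsets"]},"finger_gap":{"type":"number"},"grip_n":{"type":"number"},"only":{"type":"string"},"quiet":{"type":"boolean"},"lines":{"type":"string"}},"required":["increments"],"additionalProperties":false}. increments is an object whose key "offsets" holds a list of rows, 1 to 8 of them, each of 6 numbers: dx, dy, dz in fractions of the full range, 1 being 0.25 m, then a rotation vector rx, ry, rz in normalised numbers (1 is pi/2 rad); each row shifts and turns the commanded pose from where the row before left it, along the tool's axes as they then stand; what a row does not reach is not made up. A row lasts 1/12 s, in which the tool goes at most 0.0417 m and 0.125 rad, less where a joint would pass 70% of its speed; a pose out of reach is approached as far as the arm can. finger_gap is the finger opening in m, set as the call begins (left out keeps the last). The fingers move at their own pace and stop on an object; grip_n is the grip in N (left out, the last holds). Time passes only in rows, so rows that do not move let the fingers close. The tool returns the time, the measured TCP pose, the force, the opening and the grip force at its end. only (a regular expression) keeps the lines of the reply that match it, lines (a string "A,B") keeps lines A to B, and quiet returns only ok. No shift or turn number may pass 1 either way. Input that does not fit is refused with a message, and nothing moves.
- bot.observe(): the state, without advancing time (a new reading comes with each control period).
- cams.capture(name): name is "side" or "top"; returns a dict with "image" (420x560x3 uint8, red, green, blue), "fx", "fy", "cx", "cy" (pixels), "rvec" (rotation vector, rad) and "tvec" (3), from world to camera coordinates, as OpenCV has them. Camera axes: x right, y down, z forward; pixel columns grow to the right and rows downward; lengths in m; the calibration is good to about 2 mm. A picture is of the moment at which its call begins. There is no depth.
- workorder.finish_job(): hands the job in; it is judged then, once.
The state is a dict: "time_s": time; "joint_positions": joint angles; "joint_vel": joint speeds; "tau": joint torques, N m; "eef_pos": TCP position; "eef_rot": TCP orientation; "wrist_force": force on the tool from outside, world axes, zero at the start; "wrist_torque": the same for the moment, N m; "gripper_width": finger opening in m; "grip_force": force on a finger pad.
Only numpy, scipy, OpenCV 4.12 (cv2) and the standard library are available. Lean on these libraries where they do the work, as an engineer would, in place of code of your own. Each camera call takes 0.05 s, during which the arm holds its last target. There are 200 camera calls.

TASK

The cap of the square white glaze jar is screwed on tight, and the jar would only spin on the bench: stand the closed jar fully down in the square well of the wooden holder, so that the holder braces it, and there unscrew the blue cap (anticlockwise seen from above). Once the thread lets go, raise the cap level and keep holding it two to three centimetres clear above the open mouth, so that what clings to it drips back into the jar; finish holding it there, the jar still fully down in the holder. Do not tip the jar over on the way, and leave the things around as they stand.

Things in the scene. Friction and masses are not known exactly. Their poses are not given: they have to be found in the camera images.
- jar: Loose square white plastic jar, closed by the blue cap, 0.5 kg (x 0.8 to 1.2). 62 x 62 mm (6 mm corner radius) up to z = 52 mm, sloping shoulder to 60, round 42 mm neck to its rim at 84 mm; 90 mm tall with the cap on. Origin: centre of its underside, z up, x and y square to its sides. Can be carried upright by the closed cap, both turning as one; loose on the bench it spins before the cap gives.
- cap: Blue ribbed screw cap, 60 mm wide, 26 mm tall, 0.08 kg; origin: centre of its lower edge, 64 mm above the jar's underside when screwed on; z up. The fingers may take its skirt from above at any yaw, tips up to 3 mm below its lower edge; a grip of 60 N holds it. Two lugs inside it run under two thread ramps on the jar's neck, so it cannot be pulled off before it is unscrewed.
- cap_top (a point): Centre of the cap's flat top, on its axis. The tight cap needs about 0.45 N m to turn, all the way; the jar first gives some 0.08 rad in the well before it is braced, so turn that much more. It unscrews anticlockwise from above (growing yaw) and may rise 1.4 mm per rad.
- cap_mark (a point): White mark on the edge of the cap's top, on its -x side; at the start it lines up with the jar's black mark (cap and jar then have the same yaw).
- jar_mark (a point): Black mark on the -x side of the jar's shoulder, below the white mark of the tight cap. The -x side of the jar also bears a paper panel with a green swatch.
- jar_seal (a joint): How far the cap has been turned on the jar, rad: 0 at the start (tight), growing as it is unscrewed; the black rubber seal on the rim turns with the cap and keeps its angle when the cap is off. The thread lets go at about 2.1; a stop follows at about 2.7, so aim for 2.35 (usually two grasps).
- jar_mouth (a point): Centre of the jar's rim, 84 mm above its underside (the black rubber seal ring on it adds 2 mm).
- holder: Beech jar holder fixed on the bench: block 106 x 106 mm, 50 mm high, on a steel foot plate 150 x 112 x 4 mm; origin: centre of its underside, z up, x and y square to the well's sides. In its top is a square well, 66 x 66 mm, 36 mm deep, with a 4 mm chamfer round its mouth; the jar fits in it in any of the four quarter turns with 2 mm to spare on each side.
- well_floor (a point): Centre of the well's floor, 14 mm above the bench; where the jar's underside comes to rest.
- well_mouth (a point): Centre of the well's mouth, level with the top of the block, 50 mm above the bench.
- red_bottle: Bystander: dark red glazed small jug, 91 x 97 x 117 mm, loose, behind the work; origin at its underside.
- brown_pot: Bystander: small brown pot, 62 x 61 x 48 mm, loose, behind the work; origin at its underside.
- yellow_weight: Bystander: yellow weight of the scale, 36 x 36 x 34 mm, loose, behind the work; origin at its underside.

How it is judged:
By the outcome, as a careful person would: the job done as asked, in the order asked, and still so for the second after the job is handed in, while the arm keeps its last pose, push and grip.
It also fails if it takes over 58 s, if anything falls off the work surface, if the arm or the gripper's body presses on something with over 40 N, if the wrist force passes 120 N, or if a joint passes its speed limit or range.

## Working session

There is one attempt and no reset: what is moved stays moved. The work goes in short steps, Python scripts to look and compute and a tool call to move; the robot and the scene stay as the last step left them, time stands still between calls to the robot, and variables do not carry over. Pictures are saved under pics/ and viewed, at most 10 in all, crops included, and the job is handed in when it is done.

```bash
ls; mkdir -p pics; python3 - <<'E'
from station import bot, cams, workorder
import cv2
for n in("side","top"):
    c=cams.capture(n);cv2.imwrite(f"pics/{n}0.png",c["image"][:,:,::-1]);print(n,c["fx"],c["cx"],c["cy"],c["rvec"],c["tvec"])
print(bot.observe())
E
```

```text
pics
station.py
side 390.1184128443126 280.5890483949242 214.10656175582477 [ 0.36837289 -2.64543585  1.42013258] [0.57385906 0.16151912 0.80128026]
top 499.11039438722617 293.8736400523125 206.91735844653863 [ 2.15547385 -2.11886521  0.21052718] [0.00680094 0.61932083 0.86620504]
{'time_s': 0.1, 'joint_positions': array([-1.30703063e+00,  2.60625893e-01, -1.39251667e-01,  1.17274314e+00,
       -1.07393219e-05,  1.57080401e+00]), 'joint_vel': array([-1.06498196e-03,  7.54707713e-05,  4.42196208e-03,  3.57557147e-04,
       -7.09774991e-04,  3.30289711e-04]), 'tau': array([-1.70143999e-04, -4.06506765e+01,  2.54528135e+01,  1.00804190e-02,
        6.91225705e-05, -6.31249037e-06]), 'eef_pos': array([ 0.13671424, -0.50625331,  0.24453979]), 'eef_rot': array([-3.13976828e+00,  1.07533298e-05,  2.63758032e-01]), 'wrist_force': array([-1.02250405,  0.73109499, -0.52302245]), 'wrist_torque': array([-0.00778632,  0.00243878,  0.01834714]), 'grip_force': 0.0, 'gripper_width': 0.08549172607743492}
```

View pics/side0.png

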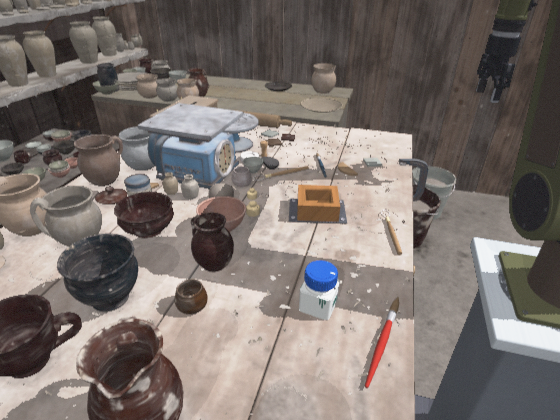

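View pics/top0.png

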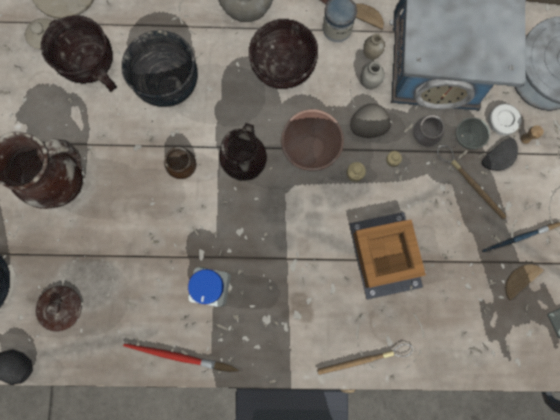

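The side view shows the blue-capped jar at about (320,288) and the holder at (318,202). In the top view the cap is at (206,287) and the holder at (390,253). Next I measure both with masks.

```bash
cat > h.py <<'E'
import numpy as np,cv2
from station import bot, cams, workorder
def cap(n):
    c=cams.capture(n);c["R"]=cv2.Rodrigues(np.array(c["rvec"],float))[0];c["t"]=np.array(c["tvec"],float).ravel();return c
def ray(c,u,v):
    d=c["R"].T@np.array([(u-c["cx"])/c["fx"],(v-c["cy"])/c["fy"],1]);return -c["R"].T@c["t"],d
def plane(c,p,z):
    o,d=ray(c,*p);return (o+d*(z-o[2])/d[2])[:2]
def proj(c,P):
    q=c["R"]@np.array(P,float)+c["t"];return np.array([c["fx"]*q[0]/q[2]+c["cx"],c["fy"]*q[1]/q[2]+c["cy"]])
def hsv(c): return cv2.cvtColor(c["image"],cv2.COLOR_RGB2HSV)
def big(m):
    cs,_=cv2.findContours(m.astype(np.uint8),0,2);return max(cs,key=cv2.contourArea)
def box(m,x0,y0,x1,y1):
    o=np.zeros_like(m,bool);o[y0:y1,x0:x1]=m[y0:y1,x0:x1];return o
E
python3 - <<'E'
from h import *
t=cap("top");s=cap("side");H=hsv(t);S=hsv(s)
blue=lambda H:(H[...,0]>100)&(H[...,0]<125)&(H[...,1]>170)
ct=big(box(blue(H),170,250,245,320));print("cap ell top",cv2.fitEllipse(ct))
print("cap xy z=.088",plane(t,cv2.fitEllipse(ct)[0],.088))
wood=(H[...,0]>5)&(H[...,0]<22)&(H[...,1]>130)
cw=big(box(wood,340,200,440,300));r=cv2.minAreaRect(cw);print("wood",r)
P=np.array([plane(t,p,.05) for p in cv2.boxPoints(r)]);print(P,P.mean(0),np.linalg.norm(np.diff(P,axis=0),axis=1))
cs=big(box(blue(S),290,250,350,300));print("side cap",cv2.boundingRect(cs))
a=cv2.resize(t["image"][255:320,170:245],None,fx=5,fy=5,interpolation=2)
b=cv2.resize(s["image"][255:320,285:360],None,fx=5,fy=5,interpolation=2)
cv2.imwrite("pics/jar.png",np.hstack([a,b])[:,:,::-1])
a=cv2.resize(t["image"][205:305,340:440],None,fx=4,fy=4,interpolation=2)
b=cv2.resize(s["image"][165:265,270:370],None,fx=4,fy=4,interpolation=2)
cv2.imwrite("pics/hol.png",np.hstack([a,b])[:,:,::-1])
E
```

```text
cap ell top ((205.65469360351562, 285.6929626464844), (30.798192977905273, 33.054534912109375), 98.81544494628906)
cap xy z=.088 [0.47240849 0.16790969]
wood ((389.0938720703125, 252.63177490234375), (55.996456146240234, 57.78086471557617), 77.73522186279297)
[[ 0.57625607 -0.09595383]
 [ 0.60109862 -0.20119807]
 [ 0.5006096  -0.22031409]
 [ 0.47689391 -0.11690738]] [ 0.53871455 -0.15859334] [0.1081365  0.10229107 0.10609138]
side cap (305, 261, 33, 30)
```

View pics/jar.png

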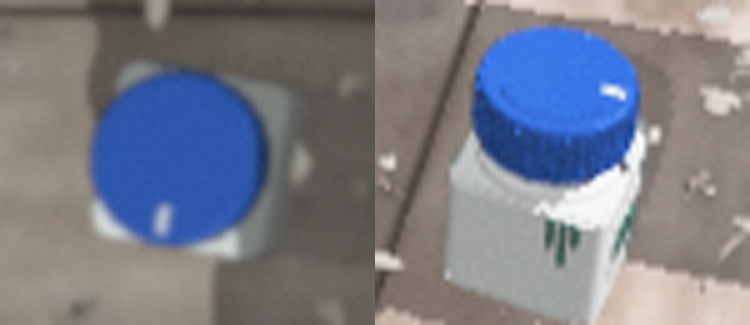

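View pics/hol.png

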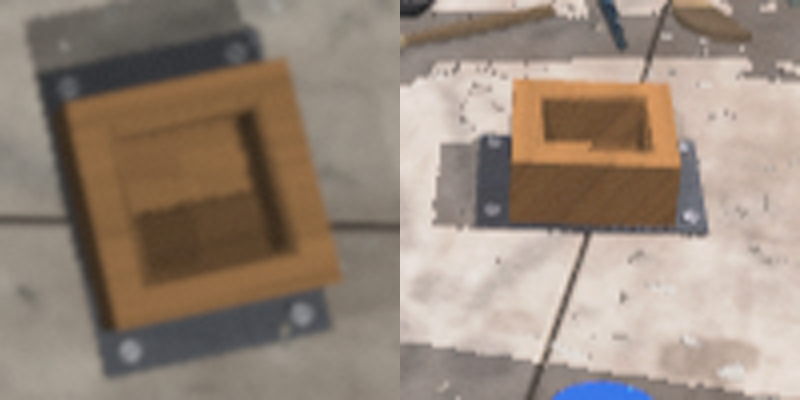

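The cap's white mark shows at top pixel (202.8,299) and side pixel (332.6,273). The jar is turned slightly (black mark side toward the robot), and the holder's well is empty and turned about 13°. Now I work out both poses from the two views.

```bash
python3 - <<'E'
from h import *
t=cap("top");s=cap("side")
f=lambda x,y,k,ox,oy:((x+.5)/k-.5+ox,(y+.5)/k-.5+oy)
def yawsq(P):
    P=np.array(P);e=np.roll(P,-1,0)-P;a=np.arctan2(e[:,1],e[:,0]);z=np.exp(4j*a).sum();return P.mean(0).round(4),np.angle(z)/4,np.linalg.norm(e,axis=1).round(3)
T=[f(*p,4,340,205) for p in[(68,104),(288,60),(342,281),(114,329)]]
S=[f(*p,4,270,165) for p in[(112,79),(268,83),(282,166),(110,163)]]
W=[f(*p,4,340,205) for p in[(108,137),(254,104),(299,250),(146,287)]]
W2=[f(*p,4,270,165) for p in[(142,97),(246,100),(254,153),(142,144)]]
for c,Q in((t,T),(s,S),(t,W),(s,W2)):print("holder",*yawsq([plane(c,p,.05) for p in Q]))
# bright-wood top face mask
H=hsv(t);m=box((H[...,0]>5)&(H[...,0]<22)&(H[...,1]>110)&(H[...,2]>115),340,200,440,300)
r=cv2.minAreaRect(big(m));print("bright",yawsq([plane(t,p,.05) for p in cv2.boxPoints(r)]))
# cap
blue=lambda H:(H[...,0]>100)&(H[...,0]<125)&(H[...,1]>150)
HS=hsv(s)
mt=plane(t,f(164,220,5,170,255),.09);ms=plane(s,f(238,92,5,285,255),.09);print("mark",mt,ms)
ce=cv2.fitEllipse(big(box(blue(H),170,250,245,320)))
for z in(.064,.077,.09):print("cap top",z,plane(t,ce[0],z))
# side top-disc extremes from crop: left 473,right 640, top 27, bottom ~112
D=[f(*p,5,285,255) for p in[(98,75),(265,78),(182,27),(182,113)]]
print("side disc",[plane(s,p,.09).round(4) for p in D])
c=np.mean([plane(s,p,.09) for p in D],0)
b=np.array(D);print("side centre",plane(s,(b[:2,0].mean(),b[2:,1].mean()),.09))
# jar body edges: top view shoulder right edge, bottom corners at z~.052
B=[f(*p,5,170,255) for p in[(297,95),(272,258)]];q=[plane(t,p,.05) for p in B];e=q[0]-q[1];print("right edge",q,np.arctan2(e[1],e[0]))
B=[f(*p,5,170,255) for p in[(93,232),(225,258)]];q=[plane(t,p,.05) for p in B];e=q[0]-q[1];print("bottom edge",q,np.arctan2(e[1],e[0])-np.pi/2)
B=[f(*p,5,285,255) for p in[(78,280),(210,322)]];q=[plane(s,p,.0) for p in B];e=q[0]-q[1];print("side bottom edge",q,np.arctan2(e[1],e[0]))
E
```

```text
holder [ 0.5381 -0.1609] 0.2107025734320421 [0.105 0.104 0.107 0.104]
holder [ 0.5396 -0.1602] 0.2380796120615521 [0.106 0.105 0.107 0.107]
holder [ 0.5373 -0.1603] 0.2511428853870362 [0.07  0.069 0.073 0.07 ]
holder [ 0.5372 -0.1584] 0.20676016477965137 [0.069 0.067 0.071 0.06 ]
bright (array([ 0.5389, -0.1609]), np.float64(0.2176544608828777), array([0.107, 0.105, 0.105, 0.105]))
mark [0.45047531 0.1721411 ] [0.45136118 0.17270916]
cap top 0.064 [0.4729534  0.17160099]
cap top 0.077 [0.47271501 0.16960163]
cap top 0.09 [0.47247662 0.16760226]
side disc [array([0.5023, 0.178 ]), array([0.443 , 0.1624]), array([0.4776, 0.1426]), array([0.4689, 0.1894])]
side centre [0.4733401  0.16668094]
right edge [array([0.49534376, 0.13270669]), array([0.43743614, 0.13941262])] -0.11529041876613469
bottom edge [array([0.44559774, 0.20359014]), array([0.43718652, 0.15615591])] -0.17549944097447523
side bottom edge [array([0.50214616, 0.19536903]), array([0.44953396, 0.20186658])] -0.12287669211129378
```

Holder centre is about (0.539,-0.1605) with yaw 0.22. The jar is at about (0.473,0.1673) with yaw about -0.14. Turning the tool first leaves joint 6 room for the whole unscrewing in a single grasp.

Careful with the scale: shifts go in shares of 0.25 m and turns go in shares of pi/2 rad. That gives: -0.117 rad is -0.0745.

```bash
cat > go.py <<'E'
import sys,json,numpy as np
from scipy.spatial.transform import Rotation as R
from station import bot, cams, workorder
o=bot.observe();r=R.from_euler("xyz",o["eef_rot"])
tgt=np.array([float(x) for x in sys.argv[1:4]]);d=tgt-o["eef_pos"]
print("tool d",r.inv().apply(d).round(4),"pos",o["eef_pos"].round(4),"rot",o["eef_rot"].round(4),"j",o["joint_positions"].round(2),"t",o["time_s"])
E
```

Emit:
{"op": "hand_motion", "data": {
  "increments": {"offsets":[[0,0,0,0,0,-0.0745],[0,0,0,0,0,-0.0745],[0,0,0,0,0,-0.0745],[0,0,0,0,0,-0.0745],[0,0,0,0,0,-0.0745],[0,0,0,0,0,-0.0745],[0,0,0,0,0,-0.0745]]},
  "finger_gap": 0.085,
  "grip_n": 80
}}

```text
time_s: 0.88
eef_pos: [0.1369, -0.5068, 0.2452]
eef_rot: [-3.141, -0.0, 1.089]
wrist_force: [-0.6, -0.6, 0.3]
gripper_width: 0.085
grip_force: 0.0
```

Emit:
{"op": "hand_motion", "data": {
  "increments": {"offsets":[[0,0,0,0,0,-0.0745],[0,0,0,0,0,-0.0745],[0,0,0,0,0,-0.0745],[0,0,0,0,0,-0.0745],[0,0,0,0,0,-0.0745],[0,0,0,0,0,-0.0745],[0,0,0,0,0,-0.0745]]}
}}

```text
time_s: 1.47
eef_pos: [0.1369, -0.5068, 0.2452]
eef_rot: [-3.142, -0.0, 1.908]
wrist_force: [0.1, -0.9, -0.6]
gripper_width: 0.0849
grip_force: 0.0
```

```bash
python3 go.py 0.473 0.1673 0.18
```

```text
tool d [0.5251 0.54   0.0653] pos [ 0.1369 -0.5068  0.2452] rot [-3.1416e+00 -1.0000e-04  1.9076e+00] j [-1.31  0.26 -0.14  1.17 -0.   -0.07] t 1.4667
```

In the tool's units: 0.0225 m is 0.09, 0.022 m is 0.088.

Emit:
{"op": "hand_motion", "data": {
  "increments": {"offsets":[[0.088,0.09,0,0,0,0],[0.088,0.09,0,0,0,0],[0.088,0.09,0,0,0,0],[0.088,0.09,0,0,0,0],[0.088,0.09,0,0,0,0],[0.088,0.09,0,0,0,0],[0.088,0.09,0,0,0,0],[0.088,0.09,0,0,0,0]]},
  "quiet": true
}}

```text
ok
```

Emit:
{"op": "hand_motion", "data": {
  "increments": {"offsets":[[0.088,0.09,0,0,0,0],[0.088,0.09,0,0,0,0],[0.088,0.09,0,0,0,0],[0.088,0.09,0,0,0,0],[0.088,0.09,0,0,0,0],[0.088,0.09,0,0,0,0],[0.088,0.09,0,0,0,0],[0.088,0.09,0,0,0,0]]},
  "quiet": true
}}

```text
ok
```

Emit:
{"op": "hand_motion", "data": {
  "increments": {"offsets":[[0.088,0.09,0,0,0,0],[0.088,0.09,0,0,0,0],[0.088,0.09,0,0,0,0],[0.088,0.09,0,0,0,0],[0.088,0.09,0,0,0,0],[0.088,0.09,0,0,0,0],[0.088,0.09,0,0,0,0],[0,0,0,0,0,0]]}
}}

```text
time_s: 3.47
eef_pos: [0.4648, 0.1444, 0.2451]
eef_rot: [3.138, -0.002, 1.906]
wrist_force: [1.2, -0.0, -0.5]
gripper_width: 0.0848
grip_force: 0.0
```

```bash
python3 go.py 0.473 0.1673 0.077
```

```text
tool d [0.0187 0.0146 0.1682] pos [0.4648 0.1444 0.2451] rot [ 3.1380e+00 -1.8000e-03  1.9062e+00] j [ 0.3   0.19 -0.23  1.15  0.    1.54] t 3.4667
```

In the tool's units: 0.025 m is 0.1, 0.02 m is 0.08.

Emit:
{"op": "hand_motion", "data": {
  "increments": {"offsets":[[0.038,0.0292,0.08,0,0,0],[0.038,0.0292,0.08,0,0,0],[0,0,0.1,0,0,0],[0,0,0.1,0,0,0],[0,0,0.06,0,0,0],[0,0,0,0,0,0],[0,0,0,0,0,0]]}
}}

```text
time_s: 4.05
eef_pos: [0.4686, 0.162, 0.1398]
eef_rot: [-3.139, 0.0, 1.902]
wrist_force: [0.1, -0.4, -0.2]
gripper_width: 0.0852
grip_force: 0.0
```

```bash
python3 go.py 0.473 0.1673 0.077
python3 - <<'E'
from h import *
t=cap("top");s=cap("side")
a=cv2.resize(t["image"][235:335,160:260],None,fx=4,fy=4,interpolation=2)
b=cv2.resize(s["image"][225:325,270:370],None,fx=4,fy=4,interpolation=2)
cv2.imwrite("pics/g.png",np.hstack([a,b])[:,:,::-1])
E
```

```text
tool d [0.0036 0.006  0.0628] pos [0.4686 0.162  0.1398] rot [-3.1392e+00  1.0000e-04  1.9015e+00] j [ 0.33  0.28 -0.4   0.89 -0.    1.57] t 4.05
```

View pics/g.png

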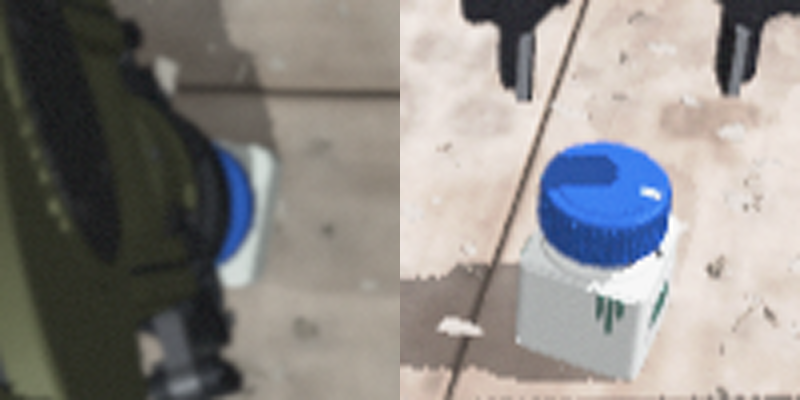

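The crop shows the open fingers straddling the closed cap from above (cap at crop pixel (605,190)). I correct by the remaining few mm and descend.

In the tool's units: 0.02 m is 0.08, 0.006 m is 0.024.

Emit:
{"op": "hand_motion", "data": {
  "increments": {"offsets":[[0.0144,0.024,0.04,0,0,0],[0,0,0.08,0,0,0],[0,0,0.08,0,0,0],[0,0,0.048,0,0,0],[0,0,0,0,0,0],[0,0,0,0,0,0]]}
}}

```text
time_s: 4.65
eef_pos: [0.4742, 0.1682, 0.0783]
eef_rot: [-3.141, -0.0, 1.902]
wrist_force: [-0.2, 1.0, 0.1]
gripper_width: 0.0853
grip_force: 0.0
```

```bash
python3 go.py 0.473 0.1673 0.0765
```

```text
tool d [-0.0004 -0.0015  0.0018] pos [0.4742 0.1682 0.0783] rot [-3.1415e+00 -1.0000e-04  1.9019e+00] j [ 0.34  0.36 -0.47  0.74  0.    1.58] t 4.65
```

Emit:
{"op": "hand_motion", "data": {
  "increments": {"offsets":[[-0.0016,-0.004,0.004,0,0,0],[0,0,0,0,0,0],[0,0,0,0,0,0],[0,0,0,0,0,0],[0,0,0,0,0,0],[0,0,0,0,0,0],[0,0,0,0,0,0],[0,0,0,0,0,0]]},
  "finger_gap": 0.05,
  "grip_n": 80
}}

```text
time_s: 5.32
eef_pos: [0.4737, 0.1674, 0.0789]
eef_rot: [3.14, -0.0, 1.902]
wrist_force: [-1.5, -1.2, 5.2]
gripper_width: 0.0584
grip_force: 84.8
```

Emit:
{"op": "hand_motion", "data": {
  "increments": {"offsets":[[0,0,-0.02,0,0,0],[0,0,-0.04,0,0,0],[0,0,-0.08,0,0,0],[0,0,-0.12,0,0,0],[0,0,-0.12,0,0,0],[0,0,-0.08,0,0,0],[0,0,0,0,0,0],[0,0,0,0,0,0]]}
}}

```text
time_s: 5.98
eef_pos: [0.4737, 0.1674, 0.1928]
eef_rot: [3.139, 0.0, 1.902]
wrist_force: [-0.2, -0.8, -6.2]
gripper_width: 0.0585
grip_force: 87.7
```

```bash
python3 go.py 0.5388 -0.1605 0.18
python3 - <<'E'
from h import *
t=cap("top");s=cap("side")
a=cv2.resize(t["image"][215:335,150:270],None,fx=3.33,fy=3.33,interpolation=2)
b=cv2.resize(s["image"][185:305,260:380],None,fx=3.33,fy=3.33,interpolation=2)
cv2.imwrite("pics/l.png",np.hstack([a,b])[:,:,::-1])
E
```

```text
tool d [-0.3313 -0.045   0.0127] pos [0.4737 0.1674 0.1928] rot [3.1394 0.     1.9017] j [ 0.34  0.25 -0.29  1.02 -0.    1.58] t 5.9833
```

View pics/l.png

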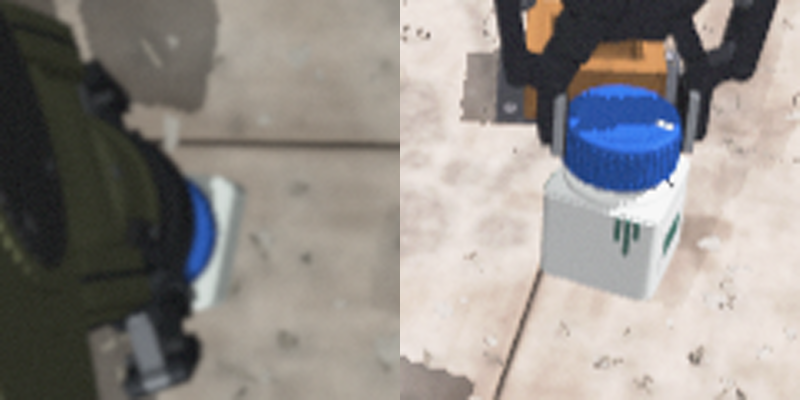

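The jar is lifted level, with its lower edge running from crop (543,268) to (642,297) in the side view. I fit its edges, and the holder's, for yaw.

```bash
python3 - <<'E'
from h import *
t=cap("top");s=cap("side")
z0=.114
def fit(c,pts,z):
    P=np.array([plane(c,p,z) for p in pts],np.float32)
    for _ in range(3):
        vx,vy,x,y=cv2.fitLine(P,cv2.DIST_HUBER,0,.01,.01).ravel();d=np.abs((P[:,0]-x)*vy-(P[:,1]-y)*vx);P=P[d<max(.0015,2*np.median(d))] if len(P)>6 else P
    a=np.arctan2(vy,vx);return round((a+np.pi/4)%(np.pi/2)-np.pi/4,4),np.round([x,y],4),round(float(d.max()),4),len(P)
# top: gradient right edge by row, subpixel max drop
g=cv2.GaussianBlur(cv2.cvtColor(t["image"],6+1),(0,0),.8).astype(float)
G=cv2.GaussianBlur(t["image"].astype(float),(0,0),.7)
sat=G[...,0]-G[...,2]   # floor warm, jar neutral/bluish
f=lambda x,y,k,ox,oy:((x+.5)/k-.5+ox,(y+.5)/k-.5+oy)
A=f(243,190,3.33,150,215);B=f(226,290,3.33,150,215)
pts=[]
for v in range(int(A[1])+1,int(B[1])):
    u0=A[0]+(v-A[1])/(B[1]-A[1])*(B[0]-A[0]);us=np.arange(int(u0)-4,int(u0)+6);d=np.abs(np.gradient(sat[v,us]));d[[0,-1]]=0
    k=d.argmax();w=slice(max(k-1,0),k+2);pts.append((float((us[w]*d[w]).sum()/d[w].sum()),v))
print("jar top right edge",fit(t,pts,z0))
Sg=cv2.GaussianBlur(s["image"].astype(float),(0,0),.7);sg=Sg[...,0]-Sg[...,2]
A=f(143,268,3.33,260,185);B=f(242,297,3.33,260,185);pts=[]
for u in range(int(A[0])+3,int(B[0])-2):
    v0=A[1]+(u-A[0])/(B[0]-A[0])*(B[1]-A[1]);vs=np.arange(int(v0)-4,int(v0)+6);d=np.abs(np.gradient(sg[vs,u]));d[[0,-1]]=0
    k=d.argmax();w=slice(max(k-1,0),k+2);pts.append((u,float((vs[w]*d[w]).sum()/d[w].sum())))
print("jar side bottom edge",fit(s,pts,z0))
# holder, top-face edges in top view via contour of bright mask
H=hsv(t);m=box((H[...,0]>5)&(H[...,0]<22)&(H[...,1]>110)&(H[...,2]>100),340,200,440,300)
c=big(m).reshape(-1,2);q=cv2.boxPoints(cv2.minAreaRect(c))
for i in range(4):
    a,b=q[i],q[(i+1)%4];L=np.linalg.norm(b-a);n=(b-a)/L
    al=(c-a)@n;dd=np.abs((c-a)[:,0]*n[1]-(c-a)[:,1]*n[0]);e=c[(dd<3)&(al>6)&(al<L-6)]
    print("holder edge",(a+b)/2,fit(t,e,.05))
E
```

```text
jar top right edge (np.float32(-0.1327), array([0.4759, 0.136 ], dtype=float32), 0.0007, 20)
jar side bottom edge (np.float32(-0.1362), array([0.4766, 0.2017], dtype=float32), 0.001, 25)
holder edge [383.4325  224.20782] (np.float32(0.229), array([ 0.5881, -0.1448], dtype=float32), 0.0014, 18)
holder edge [417.94376 246.08986] (np.float32(0.248), array([ 0.5502, -0.2102], dtype=float32), 0.0014, 24)
holder edge [396.51117 280.88202] (np.float32(0.2318), array([ 0.4891, -0.1733], dtype=float32), 0.0013, 20)
holder edge [361.9999  258.99997] (np.float32(0.2225), array([ 0.5172, -0.112 ], dtype=float32), 0.0013, 21)
```

In the tool's units: -0.095 rad is -0.0605.

Emit:
{"op": "hand_motion", "data": {
  "increments": {"offsets":[[0,0,0,0,0,-0.0573],[0,0,0,0,0,-0.0605],[0,0,0,0,0,-0.0573],[0,0,0,0,0,-0.0573],[0,0,0,0,0,0]]}
}}

```text
time_s: 6.6
eef_pos: [0.4721, 0.1669, 0.1906]
eef_rot: [-3.138, -0.001, 2.268]
wrist_force: [0.6, 0.0, -5.7]
gripper_width: 0.0585
grip_force: 87.6
```

```bash
python3 go.py 0.539 -0.1605 0.16
```

```text
tool d [-0.2939 -0.1589  0.0308] pos [0.4721 0.1669 0.1906] rot [-3.1384e+00 -1.1000e-03  2.2682e+00] j [ 0.34  0.25 -0.3   1.03 -0.    1.21] t 6.6
```

In the tool's units: -0.02 m is -0.08, -0.011 m is -0.044.

Emit:
{"op": "hand_motion", "data": {
  "increments": {"offsets":[[-0.04,-0.02,0,0,0,0],[-0.08,-0.044,0,0,0,0],[-0.08,-0.044,0,0,0,0],[-0.08,-0.044,0,0,0,0],[-0.08,-0.044,0,0,0,0],[-0.08,-0.044,0,0,0,0],[-0.08,-0.044,0,0,0,0],[-0.08,-0.044,0,0,0,0]]},
  "quiet": true
}}

```text
ok
```

Emit:
{"op": "hand_motion", "data": {
  "increments": {"offsets":[[-0.08,-0.044,0,0,0,0],[-0.08,-0.044,0,0,0,0],[-0.08,-0.044,0,0,0,0],[-0.08,-0.044,0,0,0,0],[-0.08,-0.044,0,0,0,0],[-0.08,-0.044,0,0,0,0],[-0.04,-0.02,0,0,0,0],[0,0,0,0,0,0]]},
  "quiet": true
}}

```text
ok
```

```bash
python3 go.py 0.539 -0.1605 0.14
```

```text
tool d [-0.0113 -0.0048  0.0516] pos [ 0.5355 -0.1486  0.1916] rot [-3.1406e+00  8.0000e-04  2.2619e+00] j [-0.27  0.34 -0.17  1.06 -0.    0.61] t 7.9333
```

In the tool's units: 0.02 m is 0.08, -0.0113 m is -0.0452, -0.003 rad is -0.0019.

Emit:
{"op": "hand_motion", "data": {
  "increments": {"offsets":[[-0.0452,-0.0192,0.04,0,0,-0.0019],[0,0,0.08,0,0,0],[0,0,0.048,0,0,0],[0,0,0,0,0,0],[0,0,0,0,0,0]]},
  "quiet": true
}}

```text
ok
```

```bash
python3 go.py 0.539 -0.1605 0.14
python3 - <<'E'
from h import *
t=cap("top");s=cap("side")
a=cv2.resize(t["image"][195:315,330:450],None,fx=3.33,fy=3.33,interpolation=2)
b=cv2.resize(s["image"][120:240,260:380],None,fx=3.33,fy=3.33,interpolation=2)
cv2.imwrite("pics/w.png",np.hstack([a,b])[:,:,::-1])
E
```

```text
tool d [-0.0038 -0.0012  0.0089] pos [ 0.5375 -0.1568  0.1489] rot [-3.1396e+00 -3.1000e-03  2.2701e+00] j [-0.28  0.38 -0.23  0.97  0.    0.59] t 8.35
```

View pics/w.png

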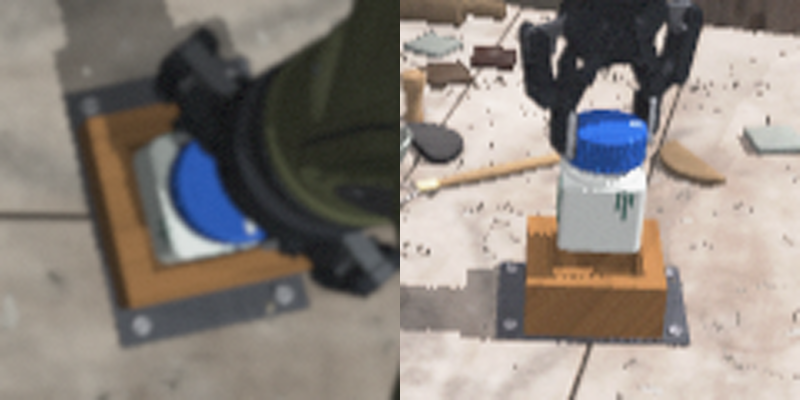

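The jar hovers square over the well: its base edge in the side crop runs from (560,248) to (640,252), parallel to the block. I close the last 4 mm and check the side-view edge.

In the tool's units: -0.0038 m is -0.0152, -0.0012 m is -0.0048.

Emit:
{"op": "hand_motion", "data": {
  "increments": {"offsets":[[-0.0152,-0.0048,0,0,0,0],[0,0,0,0,0,0],[0,0,0,0,0,0]]},
  "quiet": true
}}

```text
ok
```

```bash
python3 go.py 0.539 -0.1605 0.14
python3 - <<'E'
from h import *
o=bot.observe();zb=o["eef_pos"][2]-.0789;print("zb",zb)
t=cap("top");s=cap("side")
H=hsv(s);m=box((H[...,1]<70)&(H[...,2]>110),295,155,345,205)
c=big(m);print(cv2.boundingRect(c));p=c.reshape(-1,2)
low=[(u,p[p[:,0]==u,1].max()+.5) for u in range(p[:,0].min()+5,p[:,0].max()-5)]
P=np.array([plane(s,q,zb) for q in low],np.float32);vx,vy,x,y=cv2.fitLine(P,4,0,.01,.01).ravel()
yaw=np.arctan2(vy/vx,1);n=np.array([-np.sin(yaw),np.cos(yaw)]);print("yaw",yaw,"jar edge offset from holder along y'",n@(np.array([x,y])-[.5388,-.1605]),"tcp off",n@(o["eef_pos"][:2]-[.5388,-.1605]))
u0,u1=p[:,0].min()-.5,p[:,0].max()+.5
# lateral: project predicted body corners
for yw in(.23,):
  R=np.array([[np.cos(yw),-np.sin(yw)],[np.sin(yw),np.cos(yw)]])
  for q in[(-31,31),(31,31),(31,-31),(-31,-31)]:print(q,proj(s,[*(np.array([.5388,-.1605])+R@np.array(q)/1000),zb+.026]))
print("silhouette u",u0,u1)
for v in range(170,198,4):
  w=p[p[:,1]==v,0];print(v,w.min(),w.max(),end="; ")
E
```

```text
tool d [ 0.0022 -0.0011  0.0111] pos [ 0.5412 -0.1615  0.1511] rot [3.1405e+00 1.6000e-03 2.2697e+00] j [-0.29  0.38 -0.22  0.97  0.    0.58] t 8.7
zb 0.07222585927487873
(295, 155, 50, 50)Traceback (most recent call last):
  File "<stdin>", line 6, in <module>
    return umr_maximum(a, axis, None, out, keepdims, initial, where)
ValueError: zero-size array to reduction operation maximum which has no identity
```

In the tool's units: 0.01 m is 0.04, 0.008 m is 0.032.

Emit:
{"op": "hand_motion", "data": {
  "increments": {"offsets":[[0.0048,-0.0024,0.032,0,0,0],[0,0,0.04,0,0,0],[0,0,0.02,0,0,0],[0,0,0,0,0,0]]}
}}

```text
time_s: 9.13
eef_pos: [0.5381, -0.1606, 0.1255]
eef_rot: [-3.14, -0.002, 2.27]
wrist_force: [-0.6, -0.7, -7.0]
gripper_width: 0.0577
grip_force: 89.4
```

Emit:
{"op": "hand_motion", "data": {
  "increments": {"offsets":[[0,0,0.02,0,0,0],[0,0,0.02,0,0,0],[0,0,0,0,0,0]]}
}}

```text
time_s: 9.38
eef_pos: [0.5384, -0.1606, 0.116]
eef_rot: [-3.14, -0.001, 2.27]
wrist_force: [0.1, -0.9, -6.3]
gripper_width: 0.0583
grip_force: 89.4
```

```bash
python3 go.py 0.539 -0.1605 0.093
```

```text
tool d [-0.0003  0.0005  0.023 ] pos [ 0.5384 -0.1606  0.116 ] rot [-3.1402e+00 -1.3000e-03  2.2697e+00] j [-0.29  0.41 -0.27  0.89 -0.    0.58] t 9.3833
```

It's inside the well mouth (base about 0.037) with no side force, so I lower it to the floor.

In the tool's units: 0.007 m is 0.028, 0.005 m is 0.02.

Emit:
{"op": "hand_motion", "data": {
  "increments": {"offsets":[[0,0,0.028,0,0,0],[0,0,0.028,0,0,0],[0,0,0.02,0,0,0],[0,0,0,0,0,0]]}
}}

```text
time_s: 9.72
eef_pos: [0.5384, -0.1607, 0.0969]
eef_rot: [-3.14, -0.001, 2.27]
wrist_force: [-0.1, -1.7, -6.0]
gripper_width: 0.0582
grip_force: 89.4
```

Emit:
{"op": "hand_motion", "data": {
  "increments": {"offsets":[[0,0,0.008,0,0,0],[0,0,0,0,0,0]]}
}}

```text
time_s: 9.88
eef_pos: [0.539, -0.1607, 0.096]
eef_rot: [-3.141, -0.0, 2.27]
wrist_force: [-0.2, -0.7, -6.5]
gripper_width: 0.0581
grip_force: 89.4
```

Emit:
{"op": "hand_motion", "data": {
  "increments": {"offsets":[[0,0,0.008,0,0,0],[0,0,0,0,0,0]]}
}}

```text
time_s: 10.05
eef_pos: [0.5393, -0.1607, 0.0943]
eef_rot: [3.141, 0.0, 2.27]
wrist_force: [-0.2, -1.6, -6.6]
gripper_width: 0.0582
grip_force: 89.4
```

In the tool's units: 0.0015 m is 0.006.

Emit:
{"op": "hand_motion", "data": {
  "increments": {"offsets":[[0,0,0.006,0,0,0],[0,0,0,0,0,0]]}
}}

```text
time_s: 10.22
eef_pos: [0.5394, -0.1608, 0.0932]
eef_rot: [3.141, 0.001, 2.27]
wrist_force: [0.1, -1.7, -2.6]
gripper_width: 0.0583
grip_force: 89.9
```

Emit:
{"op": "hand_motion", "data": {
  "increments": {"offsets":[[0,0,0.004,0,0,0],[0,0,0,0,0,0],[0,0,0,0,0,0]]}
}}

```text
time_s: 10.47
eef_pos: [0.5395, -0.1611, 0.093]
eef_rot: [3.141, 0.002, 2.27]
wrist_force: [-2.4, -3.2, 4.9]
gripper_width: 0.0585
grip_force: 90.5
```

Seated at TCP 0.093, as predicted. Now I turn anticlockwise with a slight rise.

In the tool's units: -0.0001 m is -0.0004, -0.1 rad is -0.0637.

Emit:
{"op": "hand_motion", "data": {
  "increments": {"offsets":[[0,0,0,0,0,-0.0637],[0,0,0,0,0,-0.0637],[0,0,-0.0004,0,0,-0.0637],[0,0,-0.0004,0,0,-0.0637],[0,0,-0.0004,0,0,-0.0637],[0,0,-0.0004,0,0,-0.0637],[0,0,0,0,0,0]]}
}}

```text
time_s: 11.05
eef_pos: [0.5415, -0.1614, 0.0933]
eef_rot: [3.142, 0.005, 2.871]
wrist_force: [2.6, -3.0, 1.8]
gripper_width: 0.0581
grip_force: 90.2
```

```bash
python3 - <<'E'
from station import bot, cams, workorder
o=bot.observe();print(o["wrist_torque"],o["joint_positions"])
E
```

```text
[-0.53149252 -0.48693501 -0.10589109] [-2.89690505e-01  4.28848044e-01 -3.05166275e-01  8.31801708e-01
  1.68216729e-04 -1.88007500e-02]
```

In the tool's units: -0.00013 m is -0.0005, -0.1 rad is -0.0637.

Emit:
{"op": "hand_motion", "data": {
  "increments": {"offsets":[[0,0,-0.0005,0,0,-0.0637],[0,0,-0.0005,0,0,-0.0637],[0,0,-0.0005,0,0,-0.0637],[0,0,-0.0005,0,0,-0.0637],[0,0,-0.0005,0,0,-0.0637],[0,0,-0.0005,0,0,-0.0637]]}
}}

```text
time_s: 11.55
eef_pos: [0.5413, -0.1604, 0.0935]
eef_rot: [-3.141, 0.004, -2.812]
wrist_force: [3.2, -0.5, -1.6]
gripper_width: 0.0581
grip_force: 90.0
```

```bash
python3 -c "
from station import bot, cams, workorder
print(bot.observe()['wrist_torque'])"
```

```text
[-0.14683672 -0.70238327 -0.46573322]
```

Emit:
{"op": "hand_motion", "data": {
  "increments": {"offsets":[[0,0,-0.0005,0,0,-0.0637],[0,0,-0.0005,0,0,-0.0637],[0,0,-0.0005,0,0,-0.0637],[0,0,-0.0005,0,0,-0.0637],[0,0,-0.0005,0,0,-0.0637],[0,0,0,0,0,0]]}
}}

```text
time_s: 12.05
eef_pos: [0.5406, -0.1598, 0.094]
eef_rot: [-3.141, 0.003, -2.314]
wrist_force: [2.2, 0.8, -1.3]
gripper_width: 0.0582
grip_force: 90.0
```

```bash
python3 - <<'E'
from h import *
print(bot.observe()['wrist_torque'])
t=cap("top");s=cap("side")
a=cv2.resize(t["image"][195:315,330:450],None,fx=3.33,fy=3.33,interpolation=2)
b=cv2.resize(s["image"][120:240,260:380],None,fx=3.33,fy=3.33,interpolation=2)
cv2.imwrite("pics/u.png",np.hstack([a,b])[:,:,::-1])
E
```

```text
[ 0.1502804  -0.59087867 -0.10657546]
```

View pics/u.png

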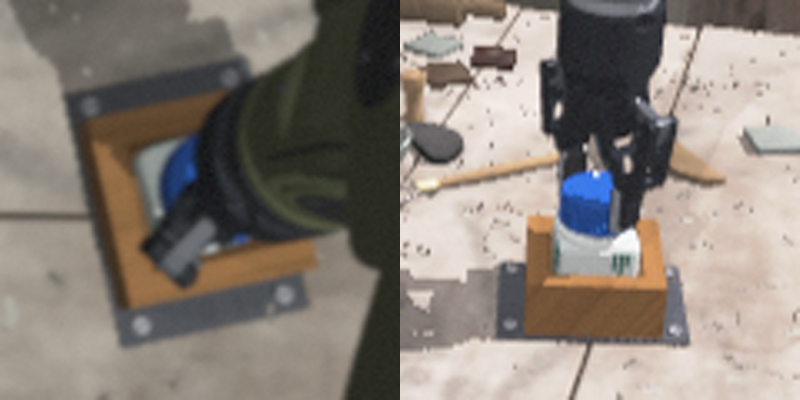

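The side crop shows the white mark gone round to the far side, at (597,173). The jar is still square and deep in the well, and the torque read 0.47 N m while turning, so the thread is unscrewing. I turn the remaining 0.73.

In the tool's units: -0.00014 m is -0.0006, -0.105 rad is -0.0668.

Emit:
{"op": "hand_motion", "data": {
  "increments": {"offsets":[[0,0,-0.0006,0,0,-0.0668],[0,0,-0.0006,0,0,-0.0668],[0,0,-0.0006,0,0,-0.0668],[0,0,-0.0006,0,0,-0.0668]]}
}}

```text
time_s: 12.48
eef_pos: [0.5397, -0.1596, 0.0942]
eef_rot: [-3.141, 0.002, -1.892]
wrist_force: [2.9, 2.5, -1.7]
gripper_width: 0.0582
grip_force: 89.9
```

```bash
python3 -c "
from station import bot, cams, workorder
print(bot.observe()['wrist_torque'])"
```

```text
[ 0.40430607 -0.56905749 -0.41681683]
```

Emit:
{"op": "hand_motion", "data": {
  "increments": {"offsets":[[0,0,-0.0006,0,0,-0.0668],[0,0,-0.0006,0,0,-0.0668],[0,0,-0.0006,0,0,-0.0637]]}
}}

```text
time_s: 12.73
eef_pos: [0.539, -0.1596, 0.0944]
eef_rot: [3.141, 0.002, -1.582]
wrist_force: [1.7, 0.9, -1.2]
gripper_width: 0.0583
grip_force: 89.9
```

```bash
python3 -c "
from station import bot, cams, workorder
print(bot.observe()['wrist_torque'])"
```

```text
[ 0.45945973 -0.38884995 -0.46585501]
```

In the tool's units: -0.001 m is -0.004.

Emit:
{"op": "hand_motion", "data": {
  "increments": {"offsets":[[0,0,0,0,0,0],[0,0,-0.004,0,0,0],[0,0,-0.004,0,0,0],[0,0,0,0,0,0]]}
}}

```text
time_s: 13.07
eef_pos: [0.5391, -0.1599, 0.0967]
eef_rot: [-3.142, 0.001, -1.585]
wrist_force: [3.1, 4.5, -1.4]
gripper_width: 0.0582
grip_force: 90.0
```

Emit:
{"op": "hand_motion", "data": {
  "increments": {"offsets":[[0,0,-0.008,0,0,0],[0,0,-0.008,0,0,0],[0,0,0,0,0,0]]}
}}

```text
time_s: 13.32
eef_pos: [0.5388, -0.161, 0.1009]
eef_rot: [3.141, -0.001, -1.584]
wrist_force: [1.2, 2.5, -0.7]
gripper_width: 0.0584
grip_force: 90.0
```

It comes off freely with no jar weight. I raise it until the lower edge is about 25 mm above the mouth (TCP 0.139).

In the tool's units: -0.008 m is -0.032, -0.006 m is -0.024.

Emit:
{"op": "hand_motion", "data": {
  "increments": {"offsets":[[0,0,-0.02,0,0,0],[0,0,-0.032,0,0,0],[0,0,-0.032,0,0,0],[0,0,-0.032,0,0,0],[0,0,-0.024,0,0,0],[0,0,-0.012,0,0,0],[0,0,0,0,0,0],[0,0,0,0,0,0]]}
}}

```text
time_s: 13.98
eef_pos: [0.5392, -0.1607, 0.1389]
eef_rot: [-3.141, -0.0, -1.583]
wrist_force: [0.2, 1.2, -1.4]
gripper_width: 0.0578
grip_force: 90.0
```

Emit:
{"op": "hand_motion", "data": {
  "increments": {"offsets":[[0,0,0,0,0,0],[0,0,0,0,0,0],[0,0,0,0,0,0],[0,0,0,0,0,0]]}
}}

```text
time_s: 14.32
eef_pos: [0.5389, -0.1605, 0.1382]
eef_rot: [3.141, 0.0, -1.583]
wrist_force: [0.8, -0.8, -2.2]
gripper_width: 0.0582
grip_force: 90.0
```

```bash
python3 - <<'E'
from h import *
t=cap("top");s=cap("side")
a=cv2.resize(t["image"][195:315,330:450],None,fx=3.33,fy=3.33,interpolation=2)
b=cv2.resize(s["image"][120:240,260:380],None,fx=3.33,fy=3.33,interpolation=2)
cv2.imwrite("pics/f.png",np.hstack([a,b])[:,:,::-1])
for z in(.066,.098,.124,.15):print(z,(proj(s,[.539,-.1605,z])-[260,120])*3.33+[400,0])
E
```

```text
0.066 [594.72201842 231.49911599]
0.098 [597.48857525 195.16107732]
0.124 [599.81025206 164.66642758]
0.15 [602.20133608 133.26013122]
```

View pics/f.png

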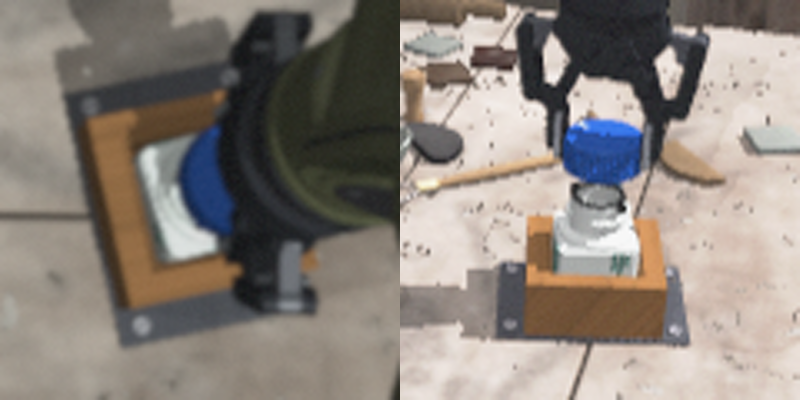

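The open rim shows at (598,196), right where a fully seated jar's mouth should project. The cap is level and centred above it, with about 25 mm clear.

```bash
python3 -c "
from station import bot, cams, workorder
print(workorder.finish_job())"
```

```text
the job is handed in; nothing more can be done
None
```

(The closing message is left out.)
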